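# Pack the neutral leather-care kit

### The arm

A 6-joint arm with a two-finger parallel gripper is mounted at the origin on the work surface. World frame = base frame: x ahead of the robot, y to its left, z up, the work surface at z = 0. Lengths are in m, angles in degrees, forces in N, time in s.
With the tool pointing down it reaches from about 0.275 to 0.75 m from the base axis. Payload 10.2 kg.
Tool frame: the origin (TCP) lies at the very end of the fingers, on their centre line; the grasp point (between the pads) lies 19 mm behind it; x points along the fingers, y is the direction in which the jaws open and shut, and the axes are right-handed (so a half turn about x gives the same grasp; the last joint's range is limited). The gripper opens to 88 mm and grips with 3 to 60 N. Pads are 18 mm wide; open, the fingers measure 123 mm over their backs; the gripper's body (75 mm by 187 mm) begins 45 mm behind the grasp point.
Start: joints at [-85.795, 17.928, 85.812, -0, 76.261, -12.8], TCP at [0.154, -0.502, 0.208] pointing down, gripper open.
Joint ranges: [-168.41, 168.41], [-55.51, 124.54], [10.69, 146.95], [-70.63, 250.63], [1, 178], [-165.06, 165.06]. Speed limits (degrees/s): [136.94, 136.94, 172.46, 180, 180, 180].

### API

Orientations are given as [roll, pitch, yaw] about the fixed x, y, z axes, in that order (R = Rz(yaw) Ry(pitch) Rx(roll)).
In Python, from bench import env gives the robot as it stands.
- The arm moves only by the shell command python3 -m pendant 'ROWS' [OPENING]. ROWS is a JSON object of lists of equal length, an entry for each row: "delta_pos": the shift along the tool's x, y, z in m, a list of three; "rotation": the turn, a rotation vector about the tool's x, y, z in rad, a list of three. A call has 1 to 12 rows; each row is the pose to reach, as a shift and turn from the pose measured when the call began, along the tool's axes at that moment; what a row does not reach only later rows make up. A row lasts 1/8 s, in which the tool goes at most 62.5 mm and 10.7 degrees, less where a joint would pass 70% of its speed; a pose out of reach is approached as far as the arm can. A call with a gripper value outside its range is refused whole. OPENING is the opening in per cent of the stroke, from 0 (shut) to 100 (fully open), set as the call begins (- or left out, the last holds). The fingers move at their own pace and stop on an object; the grip force is fixed at half the most. Time passes only in rows, so rows that repeat a pose let the fingers close. It gives the time, the measured TCP pose, the force and the opening at its end, in the units of the state.
- env.get_obs(): the state, without advancing time (a new reading comes with each control period).
- env.get_image(name): name is "scene" or "top" or "wrist"; returns the picture (384x512x3 uint8, red, green, blue); there is no depth.
- env.camera_params(name): a dict with "camera_matrix" (3x3 intrinsics, pixels), "extrinsics" (4x4, takes a point from camera to world coordinates). Camera axes: x right, y up, looking along -z (the intrinsics and any distortion apply to the point x, -y, -z); pixel columns grow to the right and rows downward; lengths in m; the calibration is good to about 2 mm. A picture is of the moment at which its call begins: read the wrist's pose just before it. camera_params takes no time and is no camera call; for the wrist camera it gives the pose at the moment of the call.
- env.hand_in(): hands the job in, once; it reports no verdict.
The state is a dict: "clock": time; "joints": joint angles; "qvel": joint speeds; "effort": joint torques, N m; "eef_pos": TCP position; "tool_rot": TCP orientation; "force": force on the tool from outside, world axes, zero at the start; "moment": the same for the moment, N m; "gripper_width": opening from 0.0 (shut) to 1.0 (fully open).
Only numpy, scipy, OpenCV 4.12 (cv2) and the standard library are available. Lean on these libraries where they do the work, as an engineer would, in place of code of your own. Each camera call takes 0.05 s, during which the arm holds its last target. There are 200 camera calls.

### The job

Pack the neutral leather-care kit: put the white-capped bottle, the white-lidded jar and the light wooden brush each into the compartment of the blue kit box that is cut to fit it, bottle and jar standing and the brush bristles down. The jar is at the back of the cardboard stock tray behind the red-capped solvent bottle, so before taking the jar, lift the solvent bottle out, without tipping it over, and stand it on the yellow spill tray. Leave the black-capped bottle, the black-lidded jar and the dark brush where they are.

Things in the scene. Friction and masses are not known exactly. Their poses are not given: they have to be found in the camera images.
- kit_box: Dark blue open box, fixed: 180 (x) x 158 (y) x 28 mm high, floor 3 mm up, light grey insert 26 mm high. Origin: centre of underside; x away from the robot at yaw 0, y left. Compartments, mm: BRUSH along the near side, centre (-53, 0), 66 (x) by 150 (y); JAR far right, centre (43, -33), 86 by 84; BOTTLE far left, centre (30, 44), 60 by 62 (too small for the jar).
- stock_tray: Brown cardboard open tray, fixed: 150 (x) x 130 (y) mm, walls 26 mm high, 4 mm thick, floor about 4 mm up. Origin: centre of underside; x away from the robot at yaw 0. The solvent bottle stands in its near half (x about -25 mm), the white-lidded jar close behind it (x about +32 mm, 4 mm gap): no room for a gripper over the jar while the bottle is there.
- spill_tray: Yellow sheet-metal tray, fixed: 190 (x) x 140 (y) mm, rim 16 mm high, 3 mm thick, floor about 3 mm up. Origin: centre of underside; x away from the robot at yaw 0. A steel plunger can (66 mm across, 96 mm high, brass pan on top) is fixed on its far half at (52, 0) mm; the near half, about (-42, 0) mm, is free.
- solvent_bottle: White plastic bottle with a RED cap and orange label: 44 mm across and straight-sided up to 118 mm, then a shoulder, cap 36 mm across, 150 mm high in all, about 0.17 kg. Origin: centre of its underside, z up.
- white_jar: Amber jar with a WHITE lid and cream label: straight-sided cylinder 62 mm across, 66 mm high, about 0.18 kg. Origin: centre of its underside, z up.
- white_bottle: White plastic bottle with a WHITE cap and cream label, the same shape and size as the solvent bottle. Origin: centre of its underside, z up. Stands on the bench.
- light_brush: Shoe brush with a LIGHT wooden back and cream bristles, lying bristles down: 120 mm (x) x 46 mm (y) x 60 mm high; the wooden back is the top 26 mm, the bristles (112 x 40 mm, stiff) are below. About 0.14 kg. Origin: centre of its underside; x along its length, z up. Lies on the bench.
- black_bottle: Look-alike to leave: bottle of the same shape and size with a BLACK cap and black label. Origin: centre of its underside.
- black_jar: Look-alike to leave: jar of the same shape and size with a BLACK lid and black label. Origin: centre of its underside.
- dark_brush: Look-alike to leave: brush of the same shape and size with a DARK brown back and black bristles. Origin: centre of its underside, x along its length.
Mind the look-alikes: they are no part of the job. What is shaped like the white_jar but purple is not meant.

How it is judged (in metres and radians):
On the way, in this order (a step that is already met when the one before it is completed fails the run):
1. the solvent bottle stands upright on the spill tray, let go (x of solvent_bottle in the frame of spill_tray between -0.09 and 0.09 m and y of solvent_bottle in the frame of spill_tray between -0.066 and 0.066 m and z of solvent_bottle in the frame of spill_tray between -0.003 and 0.012 m and angle between solvent_bottle's own z axis and vertical below 0.12 rad and contact force between solvent_bottle and the fingers below 0.1 N), for 0.2 s.
2. then the white-lidded jar stands in the jar compartment of the kit box, let go (x of white_jar in the frame of kit_box between 0.029 and 0.057 m and y of white_jar in the frame of kit_box between -0.047 and -0.019 m and z of white_jar in the frame of kit_box between -0.003 and 0.012 m and angle between white_jar's own z axis and vertical below 0.12 rad and contact force between white_jar and the fingers below 0.1 N), for 0.2 s.
At the end, for the whole second after the job is handed in: At rest, each on the floor of its own compartment: jar upright within 14 mm of its centre, white-capped bottle upright within 11 mm, light brush bristles down within 13 mm across, 18 mm along, 0.25 rad. Solvent bottle upright (0.12 rad) inside the spill tray's rim (x of white_jar in the frame of kit_box between 0.029 and 0.057 m and y of white_jar in the frame of kit_box between -0.047 and -0.019 m and z of white_jar in the frame of kit_box between -0.003 and 0.012 m and angle between each of white_jar, white_bottle, light_brush, solvent_bottle's own z axis and vertical below 0.12 rad and x of white_bottle in the frame of kit_box between 0.019 and 0.041 m and y of white_bottle in the frame of kit_box between 0.032 and 0.056 m and z of white_bottle in the frame of kit_box between -0.003 and 0.012 m and x of light_brush in the frame of kit_box between -0.066 and -0.04 m and y of light_brush in the frame of kit_box between -0.018 and 0.018 m and z of light_brush in the frame of kit_box between -0.003 and 0.012 m and angle between the x axis of light_brush and the y axis of kit_box, either way round below 0.25 rad and x of solvent_bottle in the frame of spill_tray between -0.09 and 0.09 m and y of solvent_bottle in the frame of spill_tray between -0.066 and 0.066 m and z of solvent_bottle in the frame of spill_tray between -0.003 and 0.012 m and linear speed of each of white_jar, white_bottle, light_brush, solvent_bottle below 0.02 m/s); the robot touches nothing.
It fails at once if the black-capped bottle is moved more than 20 mm (distance of black_bottle from where it was at the start of the episode above 0.02 m).
It fails at once if the black-lidded jar is moved more than 20 mm (distance of black_jar from where it was at the start of the episode above 0.02 m).
It fails at once if the dark brush is moved more than 20 mm (distance of dark_brush from where it was at the start of the episode above 0.02 m).
It fails at once if the solvent bottle is tipped over (more than 0.6 rad) (angle between solvent_bottle's own z axis and vertical above 0.6 rad).
It also fails if it takes over 120 s, if anything falls off the work surface, if the arm or the gripper's body presses on something with over 40 N, if the wrist force passes 120 N, or if a joint passes its speed limit or range.

## Working session

There is one attempt and no reset: what is moved stays moved. The work goes in short steps, Python scripts to look and compute and a shell command to move; the robot and the scene stay as the last step left them, time stands still between calls to the robot, and variables do not carry over. Pictures are saved under pics/ and viewed, about 12 in all and at most 16, crops included, and the job is handed in when it is done.

```bash
ls; mkdir -p pics
python3 - <<'E'
from bench import env
import cv2,numpy as np
o=env.get_obs(); print(o['clock'],o['eef_pos'],o['tool_rot'],o['gripper_width'])
for n in ("scene","top"):
    im=env.get_image(n); cv2.imwrite(f"pics/{n}0.png",im[:,:,::-1])
    p=env.camera_params(n); print(n,p)
E
```

```text
pics
0.0 [ 0.15349765 -0.5017708   0.20768794] [-103.07972626   89.92957401   93.92482857] 1.004948523942825
scene {'camera_matrix': array([[475.2017037 ,   0.        , 262.17906977],
       [  0.        , 475.2017037 , 193.156996  ],
       [  0.        ,   0.        ,   1.        ]]), 'extrinsics': array([[-0.3984174 , -0.60188494,  0.69209688,  1.49182065],
       [ 0.91700701, -0.24574524,  0.31417738,  0.44291063],
       [-0.01901912,  0.75983142,  0.64984189,  0.95254497],
       [ 0.        ,  0.        ,  0.        ,  1.        ]])}
top {'camera_matrix': array([[414.42028463,   0.        , 264.79155842],
       [  0.        , 414.42028463, 184.50945993],
       [  0.        ,   0.        ,   1.        ]]), 'extrinsics': array([[ 0.09931308,  0.97144895, -0.21546196,  0.34977286],
       [-0.99504807,  0.09607888, -0.02545955, -0.0179094 ],
       [-0.00403131,  0.21692347,  0.97618029,  1.00428797],
       [ 0.        ,  0.        ,  0.        ,  1.        ]])}
```

View pics/top0.png

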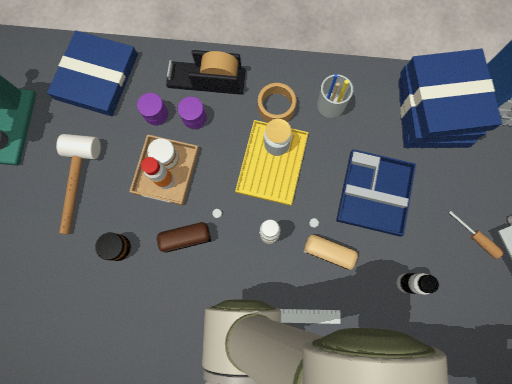

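View pics/scene0.png

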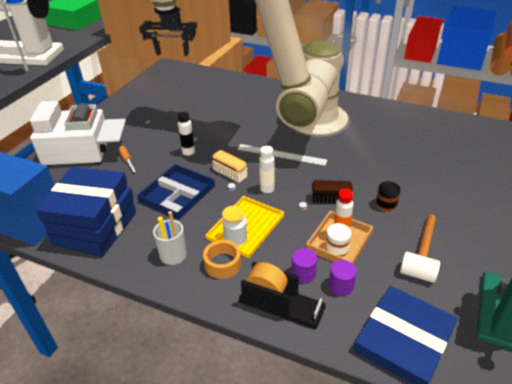

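Top view (rows away from robot = up). Candidates:
- White-capped bottle: (270,230). Look-alikes are the black-capped one at (425,283) and the red-capped solvent at (151,165).
- White jar: (162,152) behind the red cap. Look-alikes are the black jar at (113,247), purple jars at (152,108) and (191,112), and the yellow-lidded can at (277,135).
- Light brush: (331,252). The dark brush is at (184,237).
- Kit box: (376,192), open. The closed boxes are at (93,72) and (450,100).

By the description I take (151,165), (162,152), (270,230) and (331,252).

```bash
cat > h.py <<'E'
from bench import env
import cv2,numpy as np
def ray(p,uv,z):
    K=p['camera_matrix'];E=p['extrinsics']
    uv=np.atleast_2d(np.asarray(uv,float))
    d=np.c_[(uv-K[:2,2])/K[0,0],np.ones(len(uv))]*[1,-1,-1]
    d=d@E[:3,:3].T; o=E[:3,3]
    return (o+d*((z-o[2])/d[:,2])[:,None])[:,:2]
def proj(p,P):
    K=p['camera_matrix'];E=p['extrinsics']
    c=(np.atleast_2d(P)-E[:3,3])@E[:3,:3]
    c=c*[1,-1,-1]; return c[:,:2]/c[:,2:]*K[0,0]+K[:2,2]
def blob(im,lo,hi,box,k=0):
    """largest HSV blob in box (u0,v0,u1,v1): contour points in full-image pixels"""
    u0,v0,u1,v1=box
    hsv=cv2.cvtColor(np.ascontiguousarray(im[v0:v1,u0:u1]),cv2.COLOR_RGB2HSV)
    m=cv2.inRange(hsv,lo,hi)
    if k: m=cv2.morphologyEx(m,cv2.MORPH_CLOSE,np.ones((k,k)))
    c=max(cv2.findContours(m,0,1)[0],key=cv2.contourArea)
    return c[:,0,:]+[u0,v0]
def rect(p,c,z):
    """minAreaRect on plane z: centre mm, size mm, angle of first side deg"""
    w=ray(p,c,z)*1000
    b=cv2.boxPoints(cv2.minAreaRect(w.astype(np.float32)))
    e=b[1]-b[0];f=b[2]-b[1]
    return b.mean(0).round(1),np.linalg.norm(e).round(1),np.degrees(np.arctan2(e[1],e[0])).round(1),np.linalg.norm(f).round(1)
E
python3 - <<'E'
from h import *
im=env.get_image("top");p=env.camera_params("top")
for n,lo,hi,box,k,z in [("kit",(105,100,30),(130,255,255),(330,140,422,245),9,.028),
 ("spill",(22,120,90),(35,255,255),(230,115,315,210),15,.016),
 ("stock",(5,60,60),(20,200,255),(125,130,205,210),9,.026),
 ("lbrush",(8,60,120),(25,220,255),(300,230,362,275),3,.060),
 ("dbrush",(0,50,0),(25,255,110),(152,218,215,256),3,.060),
 ("red",(0,150,60),(6,255,255),(138,150,170,180),0,.150),
 ("wjar",(0,0,150),(180,60,255),(147,136,180,167),0,.066),
 ("wbot",(0,0,120),(180,60,255),(255,215,285,248),0,.150)]:
    c=blob(im,lo,hi,box,k); print(n,rect(p,c,z),c.min(0),c.max(0))
cv2.imwrite("pics/c1.png",cv2.resize(im[118:278,125:400,::-1],None,fx=2.9,fy=2.9,interpolation=cv2.INTER_CUBIC))
E
```

```text
kit (array([ 574.2, -261.2], dtype=float32), np.float32(184.1), np.float32(-8.1), np.float32(159.3)) [337 149] [415 235]
spill (array([636.5,  -5.4], dtype=float32), np.float32(237.2), np.float32(-11.9), np.float32(163.9)) [230 115] [314 209]
stock (array([579.7, 254.8], dtype=float32), np.float32(161.2), np.float32(-11.1), np.float32(146.3)) [125 135] [198 209]
lbrush (array([ 419.6, -156.3], dtype=float32), np.float32(43.5), np.float32(-16.1), np.float32(118.8)) [305 235] [357 268]
dbrush (array([418.6, 180. ], dtype=float32), np.float32(118.3), np.float32(-70.1), np.float32(47.2)) [157 222] [209 251]
red (array([555.1, 253. ], dtype=float32), np.float32(32.8), np.float32(-38.4), np.float32(42.9)) [141 157] [159 174]
wjar (array([617.6, 260.3], dtype=float32), np.float32(55.7), np.float32(-21.1), np.float32(62.6)) [147 138] [173 162]
wbot (array([441.7, -14. ], dtype=float32), np.float32(41.3), np.float32(-84.3), np.float32(49.4)) [259 219] [279 243]
```

View pics/c1.png

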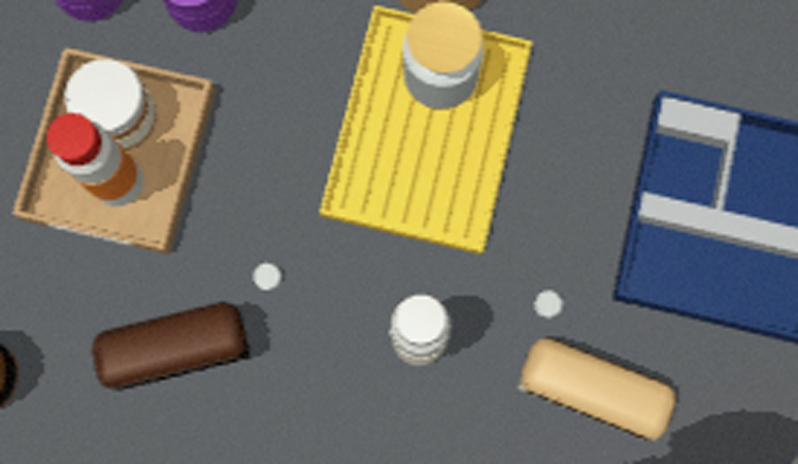

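The close crop shows the red cap at crop (75,139), the white lid at (105,94), the white cap at (420,317) and the light brush at (599,390). The choices are confirmed. The tray corners are clear too, so I'll cast them.

Run:
```python
from h import *
p=env.camera_params("top")
f=lambda q,z: ray(p,np.array(q)/2.9+[125,118],z)*1000
for n,q,z in [("spill",[(375,8),(532,41),(483,251),(320,213)],.016),("stock",[(66,50),(213,82),(170,250),(15,214)],.026)]:
    w=f(q,z); e=w[0]-w[3]+w[1]-w[2]; print(n,w.mean(0).round(1),np.linalg.norm(e)/2,np.linalg.norm(w[0]-w[1]+w[3]-w[2])/2,np.degrees(np.arctan2(e[1],e[0])))
for n,q,z in [("red",(75,139),.15),("jar",(105,94),.066),("wbot",(420,317),.15),("brush",(599,388),.06)]: print(n,f(q,z).round(1))
w=env.camera_params("wrist");print(w,env.get_obs()['eef_pos'])
from scipy.spatial.transform import Rotation as R
print(R.from_euler('xyz',env.get_obs()['tool_rot'],degrees=True).as_matrix().round(3))
```

```text
spill [627.8  -5.3] 188.87589015682107 139.8649099455694 -8.11484114305922
stock [580.5 253.8] 147.7897253654152 132.09793480357007 -6.836854630177146
red [[554.8 250.5]]
jar [[615.  258.6]]
wbot [[449.3 -15. ]]
brush [[ 418.6 -158.3]]
{'camera_matrix': array([[317.96455821,   0.        , 255.10944654],
       [  0.        , 317.96455821, 196.11342803],
       [  0.        ,   0.        ,   1.        ]]), 'extrinsics': array([[ 0.29174464,  0.91513821,  0.27822136,  0.22475434],
       [-0.95649454,  0.27967905,  0.08305316, -0.47975483],
       [-0.00180756, -0.29034753,  0.95691956,  0.38489325],
       [ 0.        ,  0.        ,  0.        ,  1.        ]])} [ 0.15348978 -0.50185811  0.20781879]
[[-0.     0.292 -0.956]
 [ 0.001 -0.956 -0.292]
 [-1.    -0.001 -0.   ]]
```

```bash
cat > t.py <<'E'
import sys
from h import *
from scipy.spatial.transform import Rotation as R
x,y,z,yaw=map(float,sys.argv[1:5])   # mm, deg: jaw-axis direction, tool down
o=env.get_obs(); r=R.from_euler('xyz',o['tool_rot'],degrees=True); M=r.as_matrix()
a=np.radians(yaw); Y=np.array([np.cos(a),np.sin(a),0]); X=np.array([0,0,-1.])
T=R.from_matrix(np.c_[X,Y,np.cross(X,Y)])
print("t %.2f tcp"%o['clock'],(o['eef_pos']*1000).round(1),"jaw %.1f"%np.degrees(np.arctan2(M[1,1],M[0,1])),"grip %.3f"%o['gripper_width'],"F",np.round(o['force'],1),"j6 %.0f"%o['joints'][5])
print("delta",(M.T@(np.array([x,y,z])/1000-o['eef_pos'])).round(4),"rot",(r.inv()*T).as_rotvec().round(4))
E
python3 t.py 555 250 260 -97
```

```text
t 0.15 tcp [ 153.5 -501.9  207.8] jaw -73.0 grip 1.004 F [ 1.1 -1.3  0.1] j6 -13
delta [-0.0515 -0.6016 -0.6038] rot [ 0.4189 -0.      0.0009]
```

```bash
python3 -m pendant '{"delta_pos":[[-0.05,-0.03,-0.03],[-0.05,-0.07,-0.07],[-0.05,-0.11,-0.11],[-0.05,-0.15,-0.15],[-0.05,-0.19,-0.19],[-0.05,-0.23,-0.23],[-0.05,-0.27,-0.27],[-0.05,-0.31,-0.31],[-0.05,-0.35,-0.35],[-0.05,-0.39,-0.39],[-0.05,-0.43,-0.43],[-0.05,-0.47,-0.47]],"rotation":[[0,0,0],[0.03,0,0],[0.07,0,0],[0.11,0,0],[0.15,0,0],[0.19,0,0],[0.23,0,0],[0.27,0,0],[0.31,0,0],[0.35,0,0],[0.39,0,0],[0.42,0,0]]}' 100; python3 t.py 540 250 260 -97
```

```text
clock: 1.65
eef_pos: [0.4661, 0.0869, 0.2583]
tool_rot: [-84.2, 90.0, 88.7]
force: [0.9, -0.2, -0.0]
gripper_width: 1.002
t 1.65 tcp [466.1  86.9 258.3] jaw -97.1 grip 1.002 F [ 0.9 -0.2 -0. ] j6 93
delta [-0.0016 -0.171  -0.0532] rot [-0.0019  0.0001  0.0008]
```

```bash
python3 -m pendant '{"delta_pos":[[0,-0.04,-0.015],[0,-0.08,-0.03],[0,-0.12,-0.04],[0,-0.15,-0.05],[0,-0.171,-0.053],[0,-0.171,-0.053],[0,-0.171,-0.053]],"rotation":[[0,0,0],[0,0,0],[0,0,0],[0,0,0],[0,0,0],[0,0,0],[0,0,0]]}'
python3 - <<'E'
from h import *
p=env.camera_params("wrist");im=env.get_image("wrist")
cv2.imwrite("pics/w1.png",im[:,:,::-1]); print(p['extrinsics'].round(4).tolist())
print(proj(p,[[.555,.2505,.154],[.615,.2586,.07]]))
c=blob(im,(0,150,60),(6,255,255),(0,0,512,384),3);m=cv2.minEnclosingCircle(c);print("red",m,ray(p,m[0],.154)*1000)
E
```

```text
clock: 2.52
eef_pos: [0.5396, 0.2494, 0.2583]
tool_rot: [-47.5, 90.0, 125.4]
force: [-0.8, 0.5, -0.5]
gripper_width: 1.002
[[-0.1248, 0.9492, 0.2889, 0.6136], [-0.9922, -0.119, -0.0377, 0.2402], [-0.0014, -0.2914, 0.9566, 0.4353], [0.0, 0.0, 0.0, 1.0]]
[[252.36780402 168.24266693]
 [238.86031531 100.14393976]]
red ((246.718017578125, 164.75872802734375), 20.505735397338867) [[558.79106149 255.12849443]]
```

View pics/w1.png

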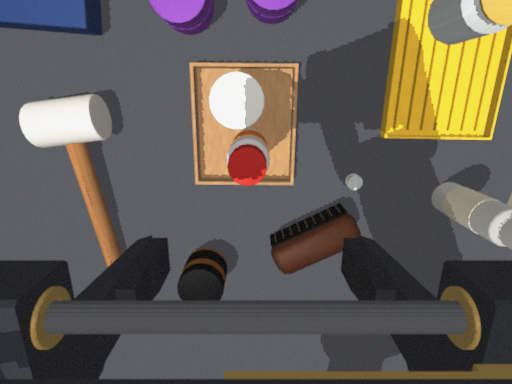

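The wrist view shows the red cap at (247,166), the white lid at (237,101), and clear space on both sides for the fingers. I'll go down over the solvent bottle.

```bash
python3 - <<'E'
from h import *
p=env.camera_params("wrist")
print(ray(p,(247,166),.154)*1000,ray(p,(236.8,100.5),.07)*1000)
q=[(191,63),(299,63),(294,186),(195,185)]
w=ray(p,q,.026)*1000;e=w[0]-w[3]+w[1]-w[2];print(w.mean(0),np.degrees(np.arctan2(e[1],e[0])))
E
python3 t.py 557 253.5 98 -97
```

```text
[[557.68219146 254.90870241]] [[615.01950081 260.77304657]]
[581.45797824 257.97023606] -7.962006126011314
t 2.58 tcp [539.7 249.2 258.5] jaw -97.1 grip 0.999 F [-0.2 -0.5 -0.6] j6 111
delta [ 0.1605 -0.0063 -0.0167] rot [-0.0026  0.0002  0.0005]
```

```bash
python3 -m pendant '{"delta_pos":[[0.0,-0.006,-0.017],[0.03,-0.006,-0.017],[0.06,-0.006,-0.017],[0.09,-0.006,-0.017],[0.12,-0.006,-0.017],[0.145,-0.006,-0.017],[0.16,-0.006,-0.017],[0.16,-0.006,-0.017]],"rotation":[[0,0,0],[0,0,0],[0,0,0],[0,0,0],[0,0,0],[0,0,0],[0,0,0],[0,0,0]]}'; python3 -m pendant '{"delta_pos":[[0,0,0],[0,0,0],[0,0,0],[0,0,0],[0,0,0],[0,0,0],[0,0,0],[0,0,0]],"rotation":[[0,0,0],[0,0,0],[0,0,0],[0,0,0],[0,0,0],[0,0,0],[0,0,0],[0,0,0]]}' 0
```

```text
clock: 3.58
eef_pos: [0.557, 0.2527, 0.0981]
tool_rot: [-5.0, 89.9, 167.8]
force: [-0.1, -0.9, 0.7]
gripper_width: 1.0
clock: 4.58
eef_pos: [0.5571, 0.2528, 0.0982]
tool_rot: [-16.4, 89.9, 156.4]
force: [-0.2, 1.0, 0.6]
gripper_width: 0.397
```

```bash
python3 -m pendant '{"delta_pos":[[0,0,0],[0,0,0],[0,0,0],[0,0,0]],"rotation":[[0,0,0],[0,0,0],[0,0,0],[0,0,0]]}' 0
python3 - <<'E'
from h import *
im=env.get_image("wrist");p=env.camera_params("wrist")
cv2.imwrite("pics/w2.png",im[:,:,::-1])
E
```

```text
clock: 5.08
eef_pos: [0.5571, 0.2528, 0.0982]
tool_rot: [-18.5, 89.9, 154.3]
force: [-0.3, 0.7, 1.0]
gripper_width: 0.394
```

View pics/w2.png

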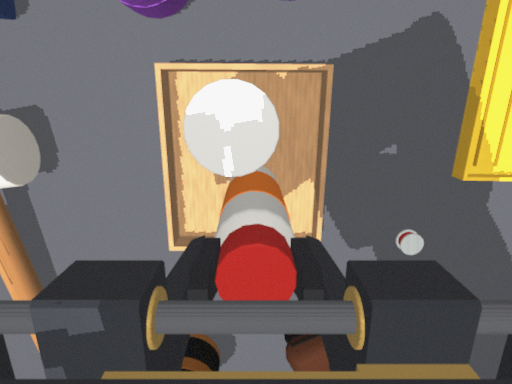

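The red-capped bottle sits upright between the fingers (cap at 255,262) and the width is steady. Next is a lift test.

```bash
python3 -m pendant '{"delta_pos":[[-0.005,0,0],[-0.01,0,0],[-0.02,0,0],[-0.03,0,0],[-0.04,0,0],[-0.055,0,0],[-0.07,0,0],[-0.085,0,0],[-0.10,0,0],[-0.10,0,0]],"rotation":[[0,0,0],[0,0,0],[0,0,0],[0,0,0],[0,0,0],[0,0,0],[0,0,0],[0,0,0],[0,0,0],[0,0,0]]}'; python3 t.py 586.2 0.6 198 -98;  python3 - <<'E'
from h import *
a=np.radians(-8.1);im=env.get_image("scene")
cv2.imwrite("pics/s2.png",cv2.resize(im[100:260,180:420,::-1],None,fx=3,fy=3))
print(np.array([627.8,-5.3])-42*np.array([np.cos(a),np.sin(a)]))
E
```

```text
clock: 6.38
eef_pos: [0.5577, 0.2529, 0.1996]
tool_rot: [-132.3, 89.9, 40.6]
force: [1.0, -0.1, -2.3]
gripper_width: 0.403
t 6.38 tcp [557.7 252.9 199.6] jaw -97.2 grip 0.403 F [ 1.  -0.1 -2.3] j6 111
delta [ 0.0013  0.2467 -0.0598] rot [ 0.0144 -0.0011  0.0012]
[586.21900638   0.61785174]
```

View pics/s2.png

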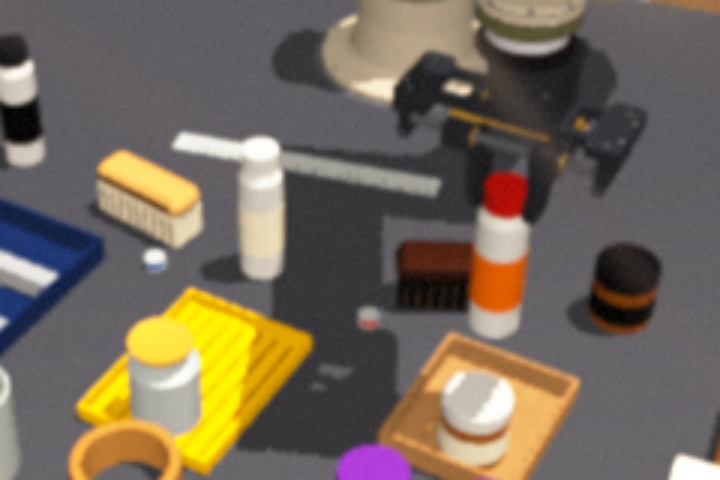

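The solvent bottle is held upright and clear of the tray. I'll carry it to the near half of the spill tray.

```bash
python3 -m pendant '{"delta_pos":[[0,0.015,-0.004],[0,0.04,-0.01],[0,0.07,-0.017],[0,0.10,-0.024],[0,0.13,-0.032],[0,0.16,-0.039],[0,0.19,-0.046],[0,0.215,-0.053],[0,0.235,-0.058],[0,0.247,-0.06],[0,0.247,-0.06],[0,0.247,-0.06]],"rotation":[[0,0,0],[0,0,0],[0,0,0],[0,0,0],[0,0,0],[0.014,0,0],[0.014,0,0],[0.014,0,0],[0.014,0,0],[0.014,0,0],[0.014,0,0],[0.014,0,0]]}'; python3 t.py 586 0.5 98 -98
python3 - <<'E'
from h import *
p=env.camera_params("wrist");im=env.get_image("wrist")
cv2.imwrite("pics/w3.png",im[:,:,::-1])
E
```

```text
clock: 7.92
eef_pos: [0.5858, 0.0008, 0.1982]
tool_rot: [-43.3, 89.9, 128.8]
force: [-0.5, -0.1, -1.7]
gripper_width: 0.396
t 7.92 tcp [585.8   0.8 198.2] jaw -97.9 grip 0.396 F [-0.5 -0.1 -1.7] j6 87
delta [ 0.1002  0.0004 -0.0003] rot [0.001  0.0008 0.0007]
```

View pics/w3.png

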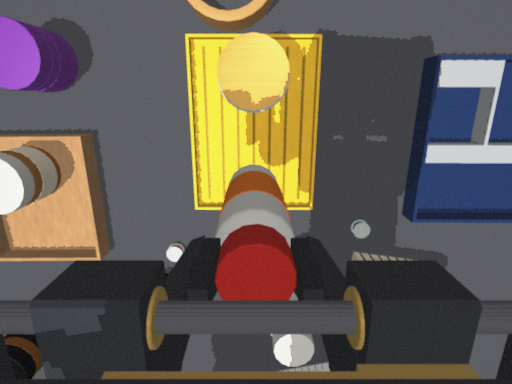

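The view shows the tray at columns 190–320, squarely below, with the bottle centred over its near half and the can at (253,75). I'll lower slowly.

```bash
python3 -m pendant '{"delta_pos":[[0.015,0,0],[0.03,0,0],[0.045,0,0],[0.06,0,0],[0.072,0,0],[0.082,0,0],[0.088,0,0],[0.092,0,0],[0.095,0,0],[0.097,0,0],[0.099,0,0],[0.099,0,0]],"rotation":[[0,0,0],[0,0,0],[0,0,0],[0,0,0],[0,0,0],[0,0,0],[0,0,0],[0,0,0],[0,0,0],[0,0,0],[0,0,0],[0,0,0]]}'
```

```text
clock: 9.48
eef_pos: [0.5857, 0.001, 0.0992]
tool_rot: [-40.7, 89.9, 131.3]
force: [-0.2, -0.5, -1.8]
gripper_width: 0.399
```

Not yet touching, so I'll go down in 1 mm rows.

```bash
python3 -m pendant '{"delta_pos":[[0.001,0,0],[0.002,0,0],[0.003,0,0],[0.003,0,0]],"rotation":[[0,0,0],[0,0,0],[0,0,0],[0,0,0]]}'
```

```text
clock: 9.98
eef_pos: [0.5863, 0.001, 0.0971]
tool_rot: [-146.4, 89.9, 25.7]
force: [-0.3, 0.4, 5.6]
gripper_width: 0.401
```

Contact at 5.6 N. Release, then rise.

```bash
python3 -m pendant '{"delta_pos":[[0,0,0],[0,0,0],[0,0,0],[0,0,0],[0,0,0],[0,0,0],[0,0,0],[-0.02,0,0],[-0.05,0,0],[-0.08,0,0],[-0.11,0,0],[-0.11,0,0]],"rotation":[[0,0,0],[0,0,0],[0,0,0],[0,0,0],[0,0,0],[0,0,0],[0,0,0],[0,0,0],[0,0,0],[0,0,0],[0,0,0],[0,0,0]]}' 100; python3 t.py 600 258 205 -97.5
python3 - <<'E'
from h import *
im=env.get_image("top");p=env.camera_params("top")
c=blob(im,(0,150,60),(6,255,255),(230,115,315,215),0);print(c.min(0),c.max(0),rect(p,c,.15))
E
```

```text
clock: 11.48
eef_pos: [0.587, 0.0008, 0.209]
tool_rot: [-175.2, 89.7, -3.1]
force: [-0.8, -0.7, 0.0]
gripper_width: 1.005
t 11.47 tcp [587.    0.8 209. ] jaw -97.9 grip 1.005 F [-0.8 -0.7  0. ] j6 87
delta [ 0.004  -0.2565  0.0226] rot [-0.0073 -0.0052  0.0004]Traceback (most recent call last):
  File "<stdin>", line 3, in <module>
  File "h.py", line 19, in blob
    c=max(cv2.findContours(m,0,1)[0],key=cv2.contourArea)
ValueError: max() iterable argument is empty
```

```bash
python3 -m pendant '{"delta_pos":[[0,-0.03,0.003],[0,-0.07,0.006],[0,-0.11,0.01],[0,-0.15,0.013],[0,-0.19,0.017],[0,-0.22,0.02],[0,-0.245,0.022],[0,-0.256,0.022],[0,-0.256,0.022],[0,-0.256,0.022]],"rotation":[[0,0,0],[0,0,0],[0,0,0],[0,-0.005,0],[0,-0.005,0],[0,-0.005,0],[0,-0.005,0],[0,-0.005,0],[0,-0.005,0],[0,-0.005,0]]}'
python3 - <<'E'
from h import *
im=env.get_image("top");p=env.camera_params("top")
c=blob(im,(0,150,60),(6,255,255),(230,115,315,215),0);print(c.min(0),c.max(0),rect(p,c,.153))
p=env.camera_params("wrist");im2=env.get_image("wrist")
c=blob(im2,(0,0,140),(180,50,255),(120,60,360,230),0);m=cv2.minEnclosingCircle(c);print("lid",m,ray(p,m[0],.07)*1000)
a=np.hstack([cv2.resize(im2,(400,300)),cv2.resize(im[110:220,220:367],(400,300))])
cv2.imwrite("pics/w4.png",a[:,:,::-1])
E
```

```text
clock: 12.78
eef_pos: [0.5999, 0.2566, 0.207]
tool_rot: [-4.6, 89.8, 167.5]
force: [-0.1, -0.1, -0.2]
gripper_width: 1.002
[261 156] [275 172] (array([582.9,   1.9], dtype=float32), np.float32(29.8), np.float32(-84.4), np.float32(35.3))
lid ((248.0, 159.5), 32.26850509643555) [[617.51437766 261.8594565 ]]
```

View pics/w4.png

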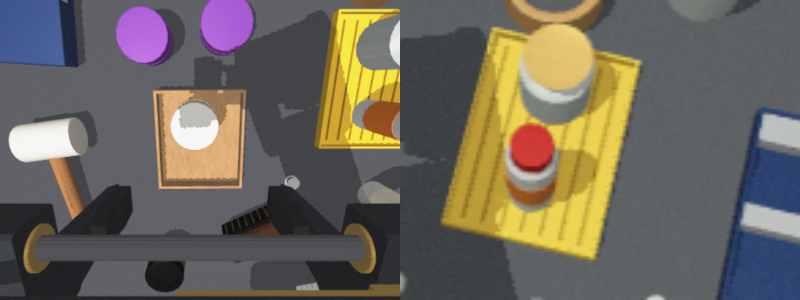

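The solvent bottle stands upright in the spill tray (right half), and the jar is unobstructed at wrist px (248,160). I'll go down onto the jar, with the tips just above the tray rim.

```bash
python3 t.py 616 261 34 -97.5
```

```text
t 12.88 tcp [599.9 256.6 207.3] jaw -98.0 grip 0.998 F [ 0.3 -0.1  0. ] j6 111
delta [ 0.1732 -0.0065 -0.0159] rot [-0.0084  0.0031  0.0005]
```

```bash
python3 -m pendant '{"delta_pos":[[0.01,-0.006,-0.016],[0.04,-0.006,-0.016],[0.07,-0.006,-0.016],[0.1,-0.006,-0.016],[0.13,-0.006,-0.016],[0.15,-0.006,-0.016],[0.165,-0.006,-0.016],[0.173,-0.006,-0.016],[0.173,-0.006,-0.016]],"rotation":[[0,0.003,0],[0,0.003,0],[0,0.003,0],[0,0.003,0],[0,0.003,0],[0,0.003,0],[0,0.003,0],[0,0.003,0],[0,0.003,0]]}'; python3 -m pendant '{"delta_pos":[[0,0,0],[0,0,0],[0,0,0],[0,0,0],[0,0,0],[0,0,0],[0,0,0],[0,0,0]],"rotation":[[0,0,0],[0,0,0],[0,0,0],[0,0,0],[0,0,0],[0,0,0],[0,0,0],[0,0,0]]}' 0;  python3 -m pendant '{"delta_pos":[[-0.005,0,0],[-0.01,0,0],[-0.02,0,0],[-0.035,0,0],[-0.05,0,0],[-0.065,0,0],[-0.08,0,0],[-0.10,0,0],[-0.12,0,0],[-0.14,0,0],[-0.16,0,0],[-0.16,0,0]],"rotation":[[0,0,0],[0,0,0],[0,0,0],[0,0,0],[0,0,0],[0,0,0],[0,0,0],[0,0,0],[0,0,0],[0,0,0],[0,0,0],[0,0,0]]}'
```

```text
clock: 14.0
eef_pos: [0.6161, 0.2604, 0.0342]
tool_rot: [-71.5, 90.0, 100.5]
force: [1.1, -0.8, 0.7]
gripper_width: 1.002
clock: 15.0
eef_pos: [0.6163, 0.2606, 0.0346]
tool_rot: [-119.3, 89.9, 52.7]
force: [0.6, 1.6, 5.8]
gripper_width: 0.688
clock: 16.5
eef_pos: [0.6168, 0.2606, 0.1965]
tool_rot: [-150.4, 89.8, 21.6]
force: [0.9, -1.1, -2.7]
gripper_width: 0.688
```

```bash
python3 t.py 600 -297 230 -98.1
```

```text
t 16.50 tcp [616.8 260.6 196.5] jaw -98.0 grip 0.688 F [ 0.9 -1.1 -2.7] j6 111
delta [-0.0344  0.5545 -0.061 ] rot [ 0.002  -0.0036  0.002 ]
```

```bash
python3 -m pendant '{"delta_pos":[[-0.02,0,0],[-0.034,0.02,-0.002],[-0.034,0.06,-0.006],[-0.034,0.11,-0.012],[-0.034,0.16,-0.018],[-0.034,0.21,-0.023],[-0.034,0.26,-0.029],[-0.034,0.31,-0.034],[-0.034,0.36,-0.04],[-0.034,0.41,-0.045],[-0.034,0.45,-0.05],[-0.034,0.48,-0.053]],"rotation":[[0,0,0],[0,-0.004,0],[0,-0.004,0],[0,-0.004,0],[0,-0.004,0],[0,-0.004,0],[0,-0.004,0],[0,-0.004,0],[0,-0.004,0],[0,-0.004,0],[0,-0.004,0],[0,-0.004,0]]}'; python3 t.py 600 -297 230 -98.1
```

```text
clock: 18.0
eef_pos: [0.6011, -0.225, 0.2292]
tool_rot: [-51.8, 89.8, 120.1]
force: [-0.5, 0.4, -2.5]
gripper_width: 0.689
t 18.00 tcp [ 601.1 -225.   229.2] jaw -98.1 grip 0.689 F [-0.5  0.4 -2.5] j6 67
delta [-0.001   0.0714 -0.009 ] rot [-0.      0.0017  0.0021]
```

```bash
python3 -m pendant '{"delta_pos":[[0,0.02,-0.002],[0,0.04,-0.005],[0,0.06,-0.007],[0,0.071,-0.009],[0,0.071,-0.009],[0,0.071,-0.009]],"rotation":[[0,0.001,0.002],[0,0.001,0.002],[0,0.001,0.002],[0,0.001,0.002],[0,0.001,0.002],[0,0.001,0.002]]}';  python3 - <<'E'
from h import *
p=env.camera_params("wrist");im=env.get_image("wrist")
cv2.imwrite("pics/w5.png",im[:,:,::-1]); np.savez("w5.npz",K=p['camera_matrix'],E=p['extrinsics'])
E
```

```text
clock: 18.75
eef_pos: [0.6002, -0.2959, 0.2291]
tool_rot: [-28.2, 90.0, 143.8]
force: [0.2, 0.3, -2.7]
gripper_width: 0.686
```

View pics/w5.png

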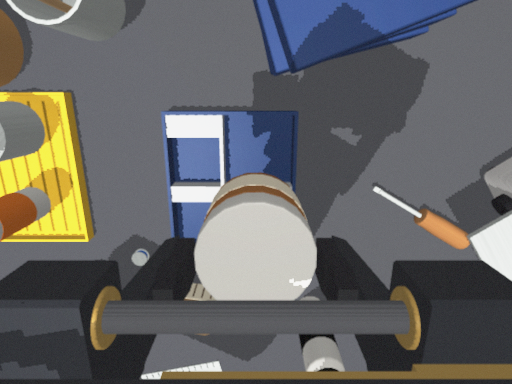

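The jar is upright in the grip. The kit's far rim corners are at (163,111) and (298,111), the cross bar at rows 182–202, and the thin divider at columns 219–225.

Run:
```python
from h import *
d=np.load("w5.npz");p={'camera_matrix':d['K'],'extrinsics':d['E']}
w=ray(p,[(163,111),(298,111),(173,238)],.028)*1000; print("corners FL FR leftpt",w.round(1))
e=w[0]-w[1]; print("len",np.linalg.norm(e),"yaw",np.degrees(np.arctan2(e[1],e[0]))-90, "left side yaw",np.degrees(np.arctan2(*(w[0]-w[2])[::-1])))
v=ray(p,[(195,182),(195,202),(222,140)],.026)*1000; print("bar x0, x-20, div y11",v.round(1))
for yaw in (-8.1,):
    a=np.radians(yaw);Rm=np.array([[np.cos(a),-np.sin(a)],[np.sin(a),np.cos(a)]])
    c=w[:2].mean(0)-Rm@[90,0]; print("centre from far corners",c)
    for c in (c,np.array([575.5,-261.2])):
        print("in kit:",((v-c)@Rm).round(1).tolist(),"jar",c+Rm@[43,-33],"bottle",c+Rm@[30,44],"brush",c+Rm@[-53,0])
```

```text
corners FL FR leftpt [[ 676.3 -199.1]
 [ 654.4 -352.7]
 [ 518.9 -176.2]]
len 155.19146131201214 yaw -8.096013472809588 left side yaw -8.2704846679914
bar x0, x-20, div y11 [[ 587.9 -218.6]
 [ 562.5 -213.5]
 [ 633.9 -260.3]]
centre from far corners [ 576.23297524 -263.2059734 ]
in kit: [[5.3, 45.8], [-20.6, 47.3], [56.7, 11.0]] jar [ 614.15425187 -301.93550708] bottle [ 612.13333918 -223.87196942] brush [ 523.76172138 -255.73820811]
in kit: [[6.3, 43.9], [-19.6, 45.4], [57.7, 9.1]] jar [ 613.42127663 -299.92953368] bottle [ 611.40036394 -221.86599602] brush [ 523.02874614 -253.73223471]
```

```bash
python3 t.py 614 -301 36 -98.1
```

```text
t 18.80 tcp [ 600.3 -295.8  229.1] jaw -98.0 grip 0.688 F [-0.3  0.2 -1.8] j6 62
delta [ 0.1931  0.0033 -0.0144] rot [0.0009 0.0006 0.0003]
```

```bash
python3 -m pendant '{"delta_pos":[[0,0.003,-0.014],[0.025,0.003,-0.014],[0.05,0.003,-0.014],[0.075,0.003,-0.014],[0.10,0.003,-0.014],[0.125,0.003,-0.014],[0.145,0.003,-0.014],[0.165,0.003,-0.014],[0.18,0.003,-0.014],[0.188,0.003,-0.014],[0.193,0.003,-0.014],[0.193,0.003,-0.014]],"rotation":[[0,0,0],[0,0,0],[0,0,0],[0,0,0],[0,0,0],[0,0,0],[0,0,0],[0,0,0],[0,0,0],[0,0,0],[0,0,0],[0,0,0]]}'; python3 -m pendant '{"delta_pos":[[0.001,0,0],[0.002,0,0],[0.003,0,0],[0.003,0,0]],"rotation":[[0,0,0],[0,0,0],[0,0,0],[0,0,0]]}'
```

```text
clock: 20.3
eef_pos: [0.6137, -0.3007, 0.0363]
tool_rot: [-20.2, 90.0, 151.7]
force: [0.3, 0.4, -0.8]
gripper_width: 0.688
clock: 20.8
eef_pos: [0.6137, -0.3008, 0.0336]
tool_rot: [3.3, 90.0, 175.2]
force: [0.2, 0.3, 1.0]
gripper_width: 0.684
```

```bash
python3 -m pendant '{"delta_pos":[[0,0,0],[0,0,0],[0,0,0],[0,0,0],[0,0,0],[0,0,0],[-0.02,0,0],[-0.05,0,0],[-0.09,0,0],[-0.13,0,0],[-0.165,0,0],[-0.165,0,0]],"rotation":[[0,0,0],[0,0,0],[0,0,0],[0,0,0],[0,0,0],[0,0,0],[0,0,0],[0,0,0],[0,0,0],[0,0,0],[0,0,0],[0,0,0]]}' 100; python3 t.py 420 -158 200 -16
```

```text
clock: 22.3
eef_pos: [0.6147, -0.3014, 0.2032]
tool_rot: [151.7, 89.6, -36.3]
force: [0.4, -0.6, 0.6]
gripper_width: 0.999
t 22.30 tcp [ 614.7 -301.4  203.2] jaw -98.0 grip 0.999 F [ 0.4 -0.6  0.6] j6 62
delta [ 0.0014 -0.1147  0.2128] rot [-1.4319 -0.0028 -0.0073]
```

```bash
python3 -m pendant '{"delta_pos":[[0,-0.01,0.02],[0,-0.02,0.04],[0,-0.03,0.06],[0,-0.04,0.08],[0,-0.05,0.10],[0,-0.06,0.12],[0,-0.07,0.14],[0,-0.08,0.16],[0,-0.09,0.18],[0,-0.10,0.195],[0,-0.11,0.21],[0,-0.115,0.213]],"rotation":[[-0.12,0,0],[-0.25,0,0],[-0.37,0,0],[-0.5,0,0],[-0.62,0,0],[-0.75,0,0],[-0.87,0,0],[-1.0,0,0],[-1.13,0,0],[-1.25,0,0],[-1.38,0,0],[-1.43,0,0]]}'; python3 -m pendant '{"delta_pos":[[0,0,0],[0,0,0]],"rotation":[[0,0,0],[0,0,0]]}';python3 t.py 420 -158 200 -16
python3 - <<'E'
from h import *
it=env.get_image("top");p=env.camera_params("wrist");im=env.get_image("wrist")
c=blob(im,(8,50,110),(25,220,255),(130,60,380,330),3);print("brush",rect(p,c,.06),c.min(0),c.max(0))
a=np.hstack([cv2.resize(im,(400,300)),cv2.resize(it[140:245,320:460],(400,300))])
cv2.imwrite("pics/w6.png",a[:,:,::-1])
E
```

```text
clock: 23.8
eef_pos: [0.4189, -0.1569, 0.2012]
tool_rot: [69.4, 89.6, -36.6]
force: [0.4, 0.9, 0.2]
gripper_width: 0.998
clock: 24.05
eef_pos: [0.4189, -0.157, 0.201]
tool_rot: [69.2, 89.7, -36.9]
force: [-0.2, -0.5, 0.3]
gripper_width: 0.994
t 24.05 tcp [ 418.9 -157.   201. ] jaw -16.0 grip 0.994 F [-0.2 -0.5  0.3] j6 -20
delta [0.001  0.0013 0.0007] rot [-0.0003  0.0022 -0.0057]
brush (array([ 420.9, -154.6], dtype=float32), np.float32(43.8), np.float32(-15.7), np.float32(116.1)) [234 115] [278 226]
```

View pics/w6.png

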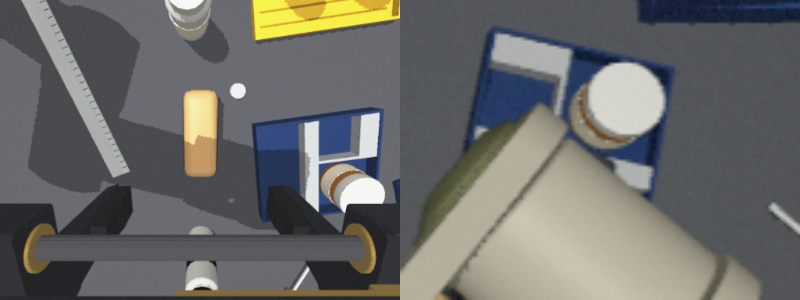

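The jar is standing in its compartment. The brush is centred under the gripper with its long axis vertical at (200,133). I'll go down and grasp it.

```bash
python3 t.py 420.5 -156 28 -16; python3 -m pendant '{"delta_pos":[[0.03,0.001,0],[0.06,0.001,0],[0.09,0.001,0],[0.12,0.001,0],[0.145,0.001,0],[0.162,0.001,0],[0.173,0.001,0],[0.173,0.001,0]],"rotation":[[0,0,-0.006],[0,0,-0.006],[0,0,-0.006],[0,0,-0.006],[0,0,-0.006],[0,0,-0.006],[0,0,-0.006],[0,0,-0.006]]}'; python3 -m pendant '{"delta_pos":[[0,0,0],[0,0,0],[0,0,0],[0,0,0],[0,0,0],[0,0,0],[0,0,0],[0,0,0]],"rotation":[[0,0,0],[0,0,0],[0,0,0],[0,0,0],[0,0,0],[0,0,0],[0,0,0],[0,0,0]]}' 0;  python3 -m pendant '{"delta_pos":[[-0.005,0,0],[-0.01,0,0],[-0.02,0,0],[-0.035,0,0],[-0.05,0,0],[-0.07,0,0],[-0.09,0,0],[-0.11,0,0],[-0.12,0,0],[-0.12,0,0]],"rotation":[[0,0,0],[0,0,0],[0,0,0],[0,0,0],[0,0,0],[0,0,0],[0,0,0],[0,0,0],[0,0,0],[0,0,0]]}'; python3 t.py 523.5 -255.5 148 -8.1
```

```text
t 24.15 tcp [ 419.  -157.1  201.1] jaw -16.0 grip 1.000 F [-0.2  0.6  0.1] j6 -20
delta [ 1.731e-01  1.000e-04 -1.900e-03] rot [-0.0001  0.0022 -0.0058]
clock: 25.15
eef_pos: [0.4206, -0.1579, 0.0277]
tool_rot: [-34.8, 89.9, -140.8]
force: [-0.0, -1.4, -0.3]
gripper_width: 0.996
clock: 26.15
eef_pos: [0.4207, -0.158, 0.0278]
tool_rot: [-29.7, 89.9, -135.8]
force: [-1.1, 1.0, 2.4]
gripper_width: 0.507
clock: 27.4
eef_pos: [0.421, -0.1579, 0.1482]
tool_rot: [-4.7, 89.9, -110.7]
force: [-0.1, -0.3, -1.7]
gripper_width: 0.498
t 27.40 tcp [ 421.  -157.9  148.2] jaw -16.0 grip 0.498 F [-0.1 -0.3 -1.7] j6 -19
delta [0.0003 0.1255 0.0655] rot [-0.1383  0.0022  0.0003]
```

```bash
python3 -m pendant '{"delta_pos":[[0,0.01,0.005],[0,0.03,0.015],[0,0.05,0.025],[0,0.07,0.035],[0,0.09,0.046],[0,0.11,0.057],[0,0.12,0.063],[0,0.126,0.067],[0,0.126,0.067],[0,0.126,0.067]],"rotation":[[0,0,0],[-0.03,0,0],[-0.06,0,0],[-0.09,0,0],[-0.11,0,0],[-0.138,0,0],[-0.138,0.002,0],[-0.138,0.002,0],[-0.138,0.002,0],[-0.138,0.002,0]]}'; python3 t.py 523.5 -257 33 -8.1
python3 - <<'E'
from h import *
p=env.camera_params("wrist");im=env.get_image("wrist")
cv2.imwrite("pics/w7.png",im[:,:,::-1])
E
```

```text
clock: 28.65
eef_pos: [0.5233, -0.2567, 0.1483]
tool_rot: [-88.7, 90.0, 173.1]
force: [0.6, 0.5, -1.0]
gripper_width: 0.5
t 28.65 tcp [ 523.3 -256.7  148.3] jaw -8.1 grip 0.500 F [ 0.6  0.5 -1. ] j6 -30
delta [0.1153 0.0003 0.0003] rot [-0.0002  0.      0.0006]
```

View pics/w7.png

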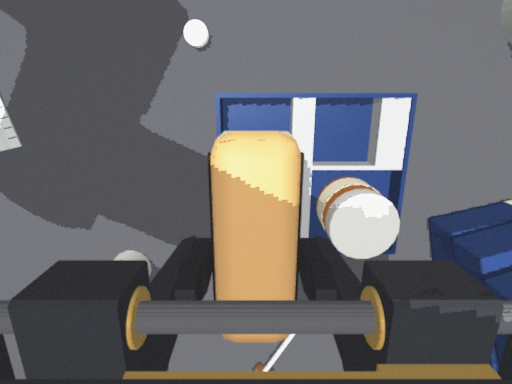

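The brush is aligned with its compartment and the jar is clear of the fingers. Lower and release.

```bash
python3 -m pendant '{"delta_pos":[[0.02,0,0],[0.04,0,0],[0.06,0,0],[0.075,0,0],[0.09,0,0],[0.1,0,0],[0.108,0,0],[0.112,0,0],[0.115,0,0],[0.1165,0,0],[0.117,0,0],[0.117,0,0]],"rotation":[[0,0,0],[0,0,0],[0,0,0],[0,0,0],[0,0,0],[0,0,0],[0,0,0],[0,0,0],[0,0,0],[0,0,0],[0,0,0],[0,0,0]]}'
```

```text
clock: 30.2
eef_pos: [0.5234, -0.2567, 0.0316]
tool_rot: [-37.5, 90.0, -135.6]
force: [-0.3, -0.3, -1.5]
gripper_width: 0.498
```

```bash
python3 -m pendant '{"delta_pos":[[0.0005,0,0],[0.0005,0,0],[0.0005,0,0],[0.0005,0,0],[0,0,0],[0,0,0],[-0.02,0,0],[-0.05,0,0],[-0.09,0,0],[-0.13,0,0],[-0.17,0,0],[-0.17,0,0]],"rotation":[[0,0,0],[0,0,0],[0,0,0],[0,0,0],[0,0,0],[0,0,0],[0,0,0],[0,0,0],[0,0,0],[0,0,0],[0,0,0],[0,0,0]]}' 85; python3 t.py 435 -15 205 -60
```

```text
clock: 31.7
eef_pos: [0.5244, -0.2574, 0.2046]
tool_rot: [57.6, 89.7, -40.5]
force: [-0.0, 0.1, -0.7]
gripper_width: 0.851
t 31.70 tcp [ 524.4 -257.4  204.6] jaw -8.1 grip 0.851 F [-0.   0.1 -0.7] j6 -30
delta [-0.0018 -0.1227 -0.2274] rot [ 9.058e-01  7.000e-04 -6.000e-03]
```

```bash
python3 -m pendant '{"delta_pos":[[0,-0.01,-0.02],[0,-0.02,-0.04],[0,-0.03,-0.06],[0,-0.04,-0.08],[0,-0.05,-0.1],[0,-0.06,-0.12],[0,-0.07,-0.14],[0,-0.085,-0.16],[0,-0.1,-0.18],[0,-0.11,-0.2],[0,-0.12,-0.22],[0,-0.123,-0.227]],"rotation":[[0.13,0,0],[0.26,0,0],[0.39,0,0],[0.52,0,0],[0.65,0,0],[0.78,0,0],[0.91,0,0],[1.04,0,0],[1.17,0,0],[1.3,0,0],[1.43,0,0],[1.57,0,0]]}' 100; python3 -m pendant '{"delta_pos":[[0,0,0],[0,0,0]],"rotation":[[0,0,0],[0,0,0]]}';python3 t.py 449 -15 94 -98.1
python3 - <<'E'
from h import *
p=env.camera_params("wrist");im=env.get_image("wrist");it=env.get_image("top")
np.savez("w8.npz",K=p['camera_matrix'],E=p['extrinsics'])
a=np.hstack([im[:,110:400],cv2.resize(it[140:245,320:460],(500,384))])
cv2.imwrite("pics/w8.png",a[:,:,::-1])
print("expected cap px",proj(p,[.449,-.015,.15]))
E
```

```text
clock: 33.2
eef_pos: [0.4338, -0.0142, 0.2023]
tool_rot: [140.3, 89.8, -47.9]
force: [0.1, 0.2, -0.2]
gripper_width: 1.003
clock: 33.45
eef_pos: [0.4336, -0.0144, 0.2018]
tool_rot: [131.2, 89.8, -56.9]
force: [-0.7, 0.4, -0.3]
gripper_width: 1.001
t 33.45 tcp [433.6 -14.4 201.8] jaw -98.1 grip 1.001 F [-0.7  0.4 -0.3] j6 81
delta [ 0.1078 -0.0019 -0.015 ] rot [-0.0004 -0.0023 -0.0026]
expected cap px [[253.37162843 182.87700231]]
```

View pics/w8.png

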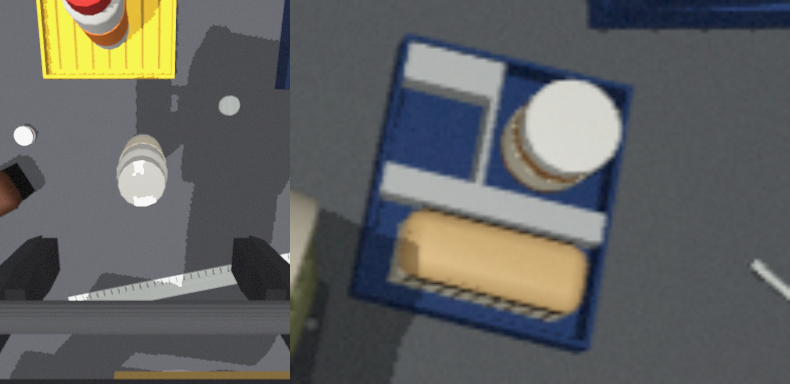

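Brush and jar sit in their compartments (right half). The white cap centre is at px (252,183), against the predicted (253,183). I'll go down and grasp it.

```bash
python3 -m pendant '{"delta_pos":[[0,-0.001,-0.015],[0.02,-0.001,-0.015],[0.04,-0.001,-0.015],[0.06,-0.001,-0.015],[0.08,-0.001,-0.015],[0.095,-0.001,-0.015],[0.108,-0.001,-0.015],[0.108,-0.001,-0.015]],"rotation":[[0,0,0],[0,-0.002,-0.002],[0,-0.002,-0.002],[0,-0.002,-0.002],[0,-0.002,-0.002],[0,-0.002,-0.002],[0,-0.002,-0.002],[0,-0.002,-0.002]]}'; python3 -m pendant '{"delta_pos":[[0,0,0],[0,0,0],[0,0,0],[0,0,0],[0,0,0],[0,0,0],[0,0,0],[0,0,0],[0,0,0],[0,0,0]],"rotation":[[0,0,0],[0,0,0],[0,0,0],[0,0,0],[0,0,0],[0,0,0],[0,0,0],[0,0,0],[0,0,0],[0,0,0]]}' 0;  python3 -m pendant '{"delta_pos":[[-0.005,0,0],[-0.01,0,0],[-0.02,0,0],[-0.035,0,0],[-0.05,0,0],[-0.07,0,0],[-0.09,0,0],[-0.11,0,0],[-0.12,0,0],[-0.12,0,0]],"rotation":[[0,0,0],[0,0,0],[0,0,0],[0,0,0],[0,0,0],[0,0,0],[0,0,0],[0,0,0],[0,0,0],[0,0,0]]}'; python3 t.py 612 -223.5 214 -98.1
```

```text
clock: 34.55
eef_pos: [0.4487, -0.0161, 0.0934]
tool_rot: [30.4, 89.9, -157.8]
force: [-0.4, -0.0, 0.2]
gripper_width: 1.0
clock: 35.8
eef_pos: [0.4488, -0.016, 0.0935]
tool_rot: [31.9, 90.0, -156.3]
force: [0.4, 1.9, 2.4]
gripper_width: 0.397
clock: 37.05
eef_pos: [0.449, -0.0161, 0.2138]
tool_rot: [122.3, 90.0, -65.8]
force: [0.1, -0.2, -1.5]
gripper_width: 0.399
t 37.05 tcp [449.  -16.1 213.8] jaw -98.2 grip 0.399 F [ 0.1 -0.2 -1.5] j6 81
delta [ 0.      0.1821 -0.1909] rot [-0.0014 -0.0003 -0.0005]
```

```bash
python3 -m pendant '{"delta_pos":[[0,0.01,-0.01],[0,0.03,-0.03],[0,0.05,-0.052],[0,0.07,-0.073],[0,0.09,-0.094],[0,0.11,-0.115],[0,0.13,-0.136],[0,0.15,-0.157],[0,0.168,-0.176],[0,0.18,-0.188],[0,0.182,-0.191],[0,0.182,-0.191]],"rotation":[[0,0,0],[0,0,0],[0,0,0],[0,0,0],[0,0,0],[0,0,0],[0,0,0],[0,0,0],[0,0,0],[0,0,0],[0,0,0],[0,0,0]]}'; python3 t.py 612 -223.5 99 -98.1
python3 - <<'E'
from h import *
p=env.camera_params("wrist");im=env.get_image("wrist")
cv2.imwrite("pics/w9.png",im[:,:,::-1])
a=np.radians(-8.1);Rm=np.array([[np.cos(a),-np.sin(a)],[np.sin(a),np.cos(a)]])
c=np.array([576,-262.7])
for z,q in ((.026,[(0,13),(60,13),(60,75),(0,75)]),): print(proj(p,np.c_[(q@Rm.T+c)/1000,[z]*4]).round(0).tolist())
E
```

```text
clock: 38.55
eef_pos: [0.6119, -0.2234, 0.2132]
tool_rot: [5.0, 90.0, 176.9]
force: [0.7, 0.3, -1.7]
gripper_width: 0.399
t 38.55 tcp [ 611.9 -223.4  213.2] jaw -98.2 grip 0.399 F [ 0.7  0.3 -1.7] j6 68
delta [ 1.142e-01  1.000e-04 -2.000e-04] rot [-0.0015  0.0008 -0.0001]
[[282.0, 191.0], [283.0, 140.0], [228.0, 140.0], [230.0, 191.0]]
```

View pics/w9.png

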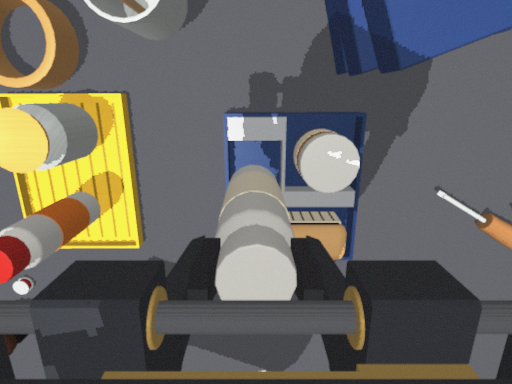

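The compartment edges (cols 230–281, far edge row 140) match the prediction. The bottle is upright, so I'll lower it.

```bash
python3 -m pendant '{"delta_pos":[[0.015,0,0],[0.03,0,0],[0.045,0,0],[0.06,0,0],[0.072,0,0],[0.084,0,0],[0.094,0,0],[0.102,0,0],[0.108,0,0],[0.113,0,0],[0.1155,0,0],[0.1155,0,0]],"rotation":[[0,0,0],[0,0,0],[0,0,0],[0,0,0],[0,0,0],[0,0,0],[0,0,0],[0,0,0],[0,0,0],[0,0,0],[0,0,0],[0,0,0]]}'; python3 -m pendant '{"delta_pos":[[0.0005,0,0],[0.001,0,0],[0.001,0,0]],"rotation":[[0,0,0],[0,0,0],[0,0,0]]}'
```

```text
clock: 40.1
eef_pos: [0.6119, -0.2232, 0.0981]
tool_rot: [36.9, 90.0, -151.3]
force: [-0.2, -0.1, -1.3]
gripper_width: 0.401
clock: 40.48
eef_pos: [0.6119, -0.2232, 0.0972]
tool_rot: [45.2, 90.0, -143.0]
force: [0.3, 0.3, -1.7]
gripper_width: 0.399
```

```bash
python3 -m pendant '{"delta_pos":[[0.0005,0,0],[0.001,0,0],[0.001,0,0]],"rotation":[[0,0,0],[0,0,0],[0,0,0]]}';python3 -m pendant '{"delta_pos":[[0,0,0],[0,0,0],[0,0,0],[0,0,0],[0,0,0],[0,0,0],[0,0,0],[-0.02,0,0],[-0.05,0,0],[-0.08,0,0],[-0.11,0,0],[-0.13,0,0]],"rotation":[[0,0,0],[0,0,0],[0,0,0],[0,0,0],[0,0,0],[0,0,0],[0,0,0],[0,0,0],[0,0,0],[0,0,0],[0,0,0],[0,0,0]]}' 100; python3 t.py 420 0 240 -98.1
```

```text
clock: 40.85
eef_pos: [0.612, -0.2232, 0.0965]
tool_rot: [128.5, 90.0, -59.7]
force: [0.4, -0.4, 1.0]
gripper_width: 0.397
clock: 42.35
eef_pos: [0.6122, -0.2232, 0.2281]
tool_rot: [149.9, 89.9, -38.2]
force: [-0.2, -0.3, -0.8]
gripper_width: 0.999
t 42.35 tcp [ 612.2 -223.2  228.1] jaw -98.2 grip 0.999 F [-0.2 -0.3 -0.8] j6 68
delta [-0.0125 -0.1937  0.2219] rot [-0.0011 -0.0018 -0.001 ]
```

```bash
python3 -m pendant '{"delta_pos":[[0,-0.02,0.02],[0,-0.045,0.05],[0,-0.07,0.08],[0,-0.1,0.11],[0,-0.13,0.14],[0,-0.155,0.17],[0,-0.175,0.195],[0,-0.19,0.215],[0,-0.194,0.222],[0,-0.194,0.222],[0,-0.194,0.222]],"rotation":[[0,0,0],[0,0,0],[0,0,0],[0,0,0],[0,0,0],[0,0,0],[0,0,0],[0,0,0],[0,0,0],[0,0,0],[0,0,0]]}'
python3 - <<'E'
from h import *
it=env.get_image("top");p=env.camera_params("top");sc=env.get_image("scene")
a=np.radians(-8.1);Rm=np.array([[np.cos(a),-np.sin(a)],[np.sin(a),np.cos(a)]]);c=np.array([576,-262.7])
b=blob(it,(8,60,120),(25,220,255),(340,185,415,230),3);print("brush",rect(p,b,.063)); r=rect(p,b,.063)[0];print("in kit",(r-c)@Rm)
cv2.imwrite("pics/f.png",np.vstack([np.hstack([cv2.resize(it[140:245,320:460],(400,300)),cv2.resize(it[100:220,205:365],(400,300))]),cv2.resize(sc[100:250,100:500],(800,300))])[:,:,::-1])
E
```

```text
clock: 43.72
eef_pos: [0.4205, -0.0002, 0.2275]
tool_rot: [148.3, 89.9, -39.9]
force: [-0.2, -0.1, -0.4]
gripper_width: 0.997
brush (array([ 521.3, -253.2], dtype=float32), np.float32(43.2), np.float32(-8.1), np.float32(118.3))
in kit [-55.4928683    1.69792866]
```

View pics/f.png

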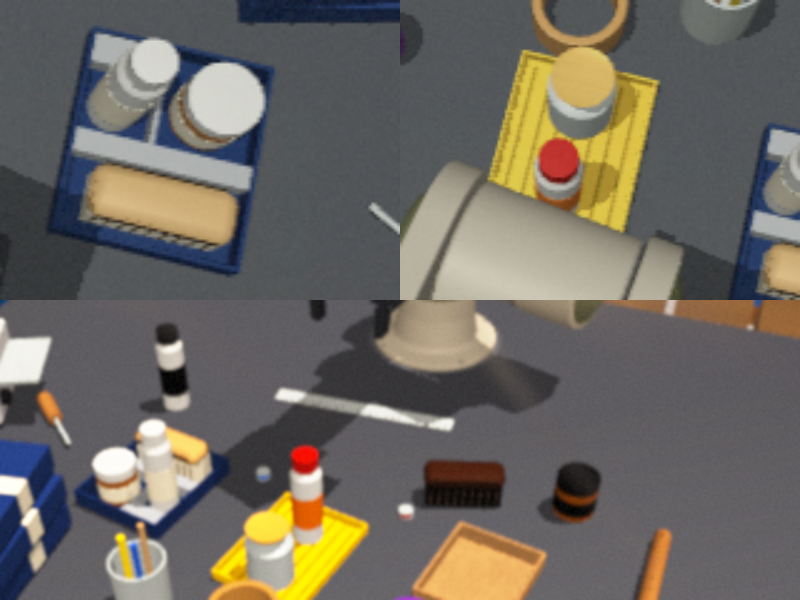

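Run:
```python
from h import *
p=env.camera_params("top")
a=np.radians(-8.1);Rm=np.array([[np.cos(a),-np.sin(a)],[np.sin(a),np.cos(a)]]);c=np.array([576,-262.7])
for n,q,z in (("bottle (30,44)",(374.25,161.7),.153),("jar (43,-33)",(398.4,174.3),.069)): print(n,((ray(p,q,z)*1000-c)@Rm).round(1))
print(env.hand_in())
```

```text
bottle (30,44) [[28.1 44.5]]
jar (43,-33) [[ 39.8 -31.8]]
the job is handed in; nothing more can be done
None
```

The kit is packed and handed in at about 44 s of the 120 s limit. I moved the solvent bottle onto the near half of the spill tray. Then I put the white-lidded jar, the light brush and the white-capped bottle into their compartments. The hand-in reports no verdict, so the result rests on my own checks.

My last top-view measurements, in the kit box frame (mm):

| Item | Measured | Target | Tolerance (x, y) |
|---|---|---|---|
| White-lidded jar | (39.8, −31.8) | (43, −33) | ±14, ±14 |
| White-capped bottle | (28.1, 44.5) | (30, 44) | ±11, ±12 |
| Light brush | (−55.5, 1.7) | (−53, 0) | ±13, ±18 |

- **Brush angle:** it is aligned with the box to within about a degree.
- **Upright:** in the final pictures the jar, white-capped bottle and solvent bottle look upright. The solvent bottle is inside the spill tray, and the gripper is clear of everything.
- **Look-alikes:** the robot never went near the black-capped bottle, black-lidded jar or dark brush. They appear unmoved, but I judged this by eye only.
- **Disagreements:** the kit box position differed by 2–3 mm between the wrist and top views. The gripper also read about 35 mm on the 44 mm bottles, yet both were held firmly and stayed upright.

No check failed.

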